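# Put the top ink pot away in the push-latch drawer

### The arm

A 6-joint arm with a two-finger parallel gripper is mounted at the origin on the work surface. World frame = base frame: x ahead of the robot, y to its left, z up, the work surface at z = 0. Lengths are in m, angles in rad, forces in N, time in s.
With the tool pointing down it reaches from about 0.3 to 0.875 m from the base axis. Payload 6.4 kg.
Tool frame: the origin (TCP) lies where the fingers leave the gripper's body, on its centre line; the fingertips stand 73 mm ahead of it and the grasp point (between the pads) lies 54 mm ahead of it; z points along the fingers, y is the line along which they close (so a half turn about z gives the same grasp; the last joint's range is limited). The gripper opens to 85 mm and grips with 20 to 120 N. Pads are 22 mm wide; open, the fingers measure 114 mm over their backs; the gripper's body (76 mm by 85 mm) begins 54 mm behind the grasp point. The pads swing forward as they close: fully open they stand 13 mm farther back than shut.
Start: joints at [-1.359, 0.181, 1.607, -0, 1.354, -0.206], TCP at [0.233, -0.526, 0.304] pointing down, gripper open.
Joint ranges: [-2.99, 2.99], [-0.89, 2.07], [0.3, 2.58], [-1.14, 4.28], [0, 2.63], [-3.12, 3.12]. Speed limits (rad/s): [2.57, 2.57, 3.01, 3.14, 3.14, 3.14].

### API

Orientations are given as a unit quaternion [w, x, y, z].
In Python, from bench import ctrl gives the robot as it stands.
- The arm moves only by the tool carry_out, never from a script. Its argument "steps" is one flat list of numbers, 7 for each row, row after row: the shift along the tool's x, y, z in m, then the turn, a rotation vector about the tool's x, y, z in rad, then the opening, from 0 (shut) to 1 (fully open). In form: [dx, dy, dz, wx, wy, wz, claw, dx, dy, dz, wx, wy, wz, claw, ...]. A call has 1 to 20 rows; each row is the pose to reach, as a shift and turn from the pose commanded when the call began, along the tool's axes at that moment; what a row does not reach only later rows make up. A row lasts 1/10 s, in which the tool goes at most 50 mm and 8.59 degrees, less where a joint would pass 70% of its speed; a pose out of reach is approached as far as the arm can. A call with a gripper value outside its range is refused whole. The fingers move at their own pace and stop on an object; the grip force is fixed at half the most. Time passes only in rows, so rows that repeat a pose let the fingers close. It gives the time, the measured TCP pose, the force, the opening and the grip force at its end, in the units of the state.
- ctrl.get_obs(): the state, without advancing time (a new reading comes with each control period).
- ctrl.camera(name): name is "side" or "top"; returns the picture (384x512x3 uint8, red, green, blue); there is no depth.
- ctrl.camera_params(name): a dict with "vertical_fov" (degrees; the focal length in pixels is half the picture's height over the tangent of half this angle, whatever the lens; pixels are square), "cx", "cy" (the principal point, pixels), "k1" (the pictures are not rectified: a ray, as slopes to the right and down, at radius r is drawn at 1 + k1 r^2 times it, then the intrinsics apply), "cam_to_world" (4x4, takes a point from camera to world coordinates). Camera axes: x right, y down, z forward; pixel columns grow to the right and rows downward; lengths in m; the calibration is good to about 2 mm. A picture is of the moment at which its call begins. camera_params takes no time and is no camera call.
- ctrl.hand_in(): hands the job in; it is judged then, once.
The state is a dict: "time_s": time; "q": joint angles; "dq": joint speeds; "joint_efforts": joint torques, N m; "eef_pos": TCP position; "eef_rot": TCP orientation; "wrist_force": force on the tool from outside, world axes, zero at the start; "torque": the same for the moment, N m; "opening": opening from 0.0 (shut) to 1.0 (fully open); "grasp_force": force on a finger pad.
Only numpy, scipy, OpenCV 4.12 (cv2) and the standard library are available. Lean on these libraries where they do the work, as an engineer would, in place of code of your own. Each camera call takes 0.05 s, during which the arm holds its last target. There are 200 camera calls.

### The job

Press the round push button on top of the low cabinet so that its drawer springs open, then lift only the top pot off the nested pile in the sloping rack and stand it upright on the floor of the drawer, set down gently and not dropped. Leave the drawer fully open and the other two pots nested in the rack, and do not disturb the bottle, the tin or the ink roller.

Things in the scene. Friction and masses are not known exactly. Their poses are not given: they have to be found in the camera images.
- cabinet: Low grey laminate cabinet fixed to the table, 210 mm deep (x), 220 mm wide (y), 110 mm high, with one full-width drawer without a handle. Origin on the table, below a point 60 mm behind its front face; its front faces its own -x, z is up. It may stand on either side of the rack.
- latch (a joint): Travel of the push button (m): 0 up, 0.007 fully pressed. It moves straight down against a spring: 1.5 N to start, 5 N at the bottom. Past about 0.004 the drawer is released; the button comes back up by itself.
- latch_top (a point): Centre of the flat top of the push button: a dark steel disc 42 mm across on the cabinet's top, 14 mm above it (8 mm above the steel collar round it), 40 mm behind the front face and midway across. It moves with the button.
- drawer (a joint): Opening of the drawer (m): 0 shut and latched, 0.15 fully open. Once the latch is pressed a spring drives it out along the cabinet's -x in about 1.5 s and keeps it open (2 to 3.5 N); it cannot be pulled open while latched.
- drawer_floor (a point): Point on top of the drawer's plywood floor, 72 mm behind its front panel, midway across; moves with the drawer, axes as the cabinet's. With the drawer open it is 78 mm in front of the cabinet: the middle of the usable space. Inside: 175 mm long (72 mm ahead of to 103 mm behind this point), 180 mm wide, side walls 52 mm high; front panel 12 mm thick, 88 mm above the floor. Empty.
- rack: Wooden rack fixed to the table, base 140 by 120 mm. Three nested pots stand in it on a sloping board, against two steel rails on their low (-x) side; their y sides are free. The pile's axis leans 0.56 rad (32 degrees) from vertical towards the rack's own -x. Origin on the table under the base, z up; the centre of the pile's foot is at x 0.035, y 0, z 0.045 in this frame.
- pot_top: Top pot of the pile: plain aluminium ink pot, 66 mm high, 90 to 180 g. Its upper 26 mm is a straight round band 64 mm across (wall 3 mm, open top); below this it narrows from 55 mm to a flat foot 41 mm across. Origin at the centre of its foot, z along its axis to the mouth. It stands 26 mm out of the pot below and is free once pulled 40 mm along the pile's axis.
- pot_mid: Second pot of the pile, alike, origin alike; it must stay. The top pot's band rests on its rim, so its own band (also 64 mm across) begins right under the top one's: fingers reaching more than 26 mm below the top rim would grip both pots.
- pot_low: Lowest pot, alike; it must stay.
- bottle: Bystander: black ink bottle, 68 mm across, 180 mm high; origin at the centre of its foot.
- tin: Bystander: white ink jar with grey label, 90 mm across, 75 mm high; origin at the centre of its foot.
- roller: Bystander: hand ink roller lying down, about 220 mm long along its x, 132 mm wide, 52 mm high; origin on the table under the roller's axis, handle to -x.
There are look-alikes about, which are no part of the job. What is shaped like the pot_mid but green or purple is not meant.

How it is judged:
On the way, in this order (a step that is already met when the one before it is completed fails the run):
1. the push latch is pressed and the drawer has sprung open (at least 140 mm) (value of joint drawer above 0.14 m), for 0.2 s.
2. the top pot is lifted clear of the pile (its foot over 80 mm from that of the second pot), the second pot still in the rack (distance between pot_top and pot_mid above 0.08 m and distance of pot_mid from where it was at the start of the episode below 0.012 m), for 0.1 s.
At the end, for the whole second after the job is handed in: The pot that was on top stands on the drawer's floor (foot within 8 mm of it in height), upright within 0.12 rad (7 degrees), at rest and released; the drawer is open at least 135 mm; the other two pots are within 12 mm of where they were in the rack (x of pot_top in the frame of drawer_floor between -0.075 and 0.1 m and y of pot_top in the frame of drawer_floor between -0.09 and 0.09 m and z of pot_top in the frame of drawer_floor between -0.006 and 0.008 m and angle between pot_top's own z axis and vertical below 0.12 rad and linear speed of pot_top below 0.02 m/s and value of joint drawer above 0.135 m and distance of each of pot_mid, pot_low from where it was at the start of the episode below 0.012 m); the robot touches nothing.
It fails at once if the bottle, the tin or the ink roller is moved by more than 25 mm (distance of any of bottle, tin, roller from where it was at the start of the episode above 0.025 m).
It fails at once if the second or the lowest pot is pulled out of its place (over 30 mm) (distance of any of pot_mid, pot_low from where it was at the start of the episode above 0.03 m).
It fails at once if the top pot is dropped: it falls free of the fingers by about 10 mm or more (faster than 0.4 m/s) (linear speed of pot_top above 0.4 m/s and contact force between the fingers and pot_top below 0.1 N).
It fails at once if the pot is banged or pressed against the cabinet or drawer with over 40 N (contact force between pot_top and cabinet above 40 N).
It also fails if it takes over 58 s, if anything falls off the work surface, if the arm or the gripper's body presses on something with over 40 N, if the wrist force passes 120 N, or if a joint passes its speed limit or range.

## Working session

There is one attempt and no reset: what is moved stays moved. The work goes in short steps, Python scripts to look and compute and a tool call to move; the robot and the scene stay as the last step left them, time stands still between calls to the robot, and variables do not carry over. Pictures are saved under pics/ and viewed, at most 10 in all, crops included, and the job is handed in when it is done.

Besides the shell and the picture viewer there is one more tool, called after "Call:" by a JSON object that holds its "op" and its "data", one argument or row to a line. carry_out: Moves the arm, as the interface text tells. Its arguments: {"type":"object","properties":{"steps":{"type":"array"}},"required":["steps"]}

```bash
mkdir -p pics
cat > h.py <<'E'
import numpy as np, cv2
from bench import ctrl
from scipy.spatial.transform import Rotation as R
def P(n):
    p=ctrl.camera_params(n); f=192/np.tan(np.radians(p['vertical_fov'])/2)
    return p,f,np.array(p['cam_to_world'])
def ray(n,u,v):
    p,f,T=P(n); d=np.array([(u-p['cx'])/f,(v-p['cy'])/f]); s=d.copy()
    for _ in range(30): s=d/(1+p['k1']*(s@s))
    w=T[:3,:3]@np.array([s[0],s[1],1]); return T[:3,3],w
def atz(n,u,v,z):
    o,w=ray(n,u,v); return o+w*(z-o[2])/w[2]
def proj(n,X):
    p,f,T=P(n); c=(np.asarray(X)-T[:3,3])@T[:3,:3]; s=c[...,:2]/c[...,2:]
    s=s*(1+p['k1']*(s**2).sum(-1,keepdims=True)); return s*f+[p['cx'],p['cy']]
def rotq(q): return R.from_quat(np.roll(q,-1))
E
python3 - <<'E'
from h import *
for n in('top','side'):
    im=ctrl.camera(n); cv2.imwrite(f'pics/{n}0.png',im[...,::-1]); 
    p=ctrl.camera_params(n); print(n,p['vertical_fov'],p['k1'],p['cx'],p['cy'],np.round(p['cam_to_world'],3).tolist())
    cv2.imwrite(f'pics/{n}0b.png',cv2.resize(im[...,::-1],(800,600),interpolation=cv2.INTER_CUBIC))
o=ctrl.get_obs(); print(o['eef_pos'],o['eef_rot'],o['time_s'],o['opening'])
E
```

```text
top 54.72805155265308 -0.09464689397245755 259.06259133578925 190.8037325574265 [[-0.004, -0.984, 0.176, 0.392], [-1.0, 0.001, -0.012, 0.006], [0.012, -0.176, -0.984, 1.337], [0.0, 0.0, 0.0, 1.0]]
side 42.28346510967237 -0.05275169947776134 255.1238555713299 189.88381438849115 [[-0.991, -0.08, 0.105, 0.464], [-0.131, 0.523, -0.842, 1.233], [0.012, -0.849, -0.528, 0.881], [0.0, 0.0, 0.0, 1.0]]
[ 0.23324331 -0.52514639  0.30305215] [-8.18372552e-04  9.78259211e-01  2.07384295e-01 -2.67780125e-06] 0.1 1.0011239446173903
```

View pics/top0b.png

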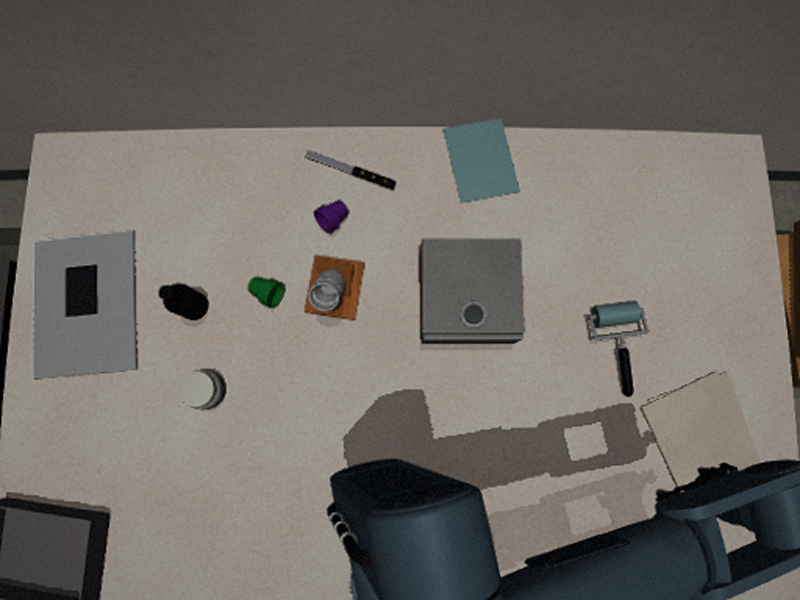

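View pics/side0b.png

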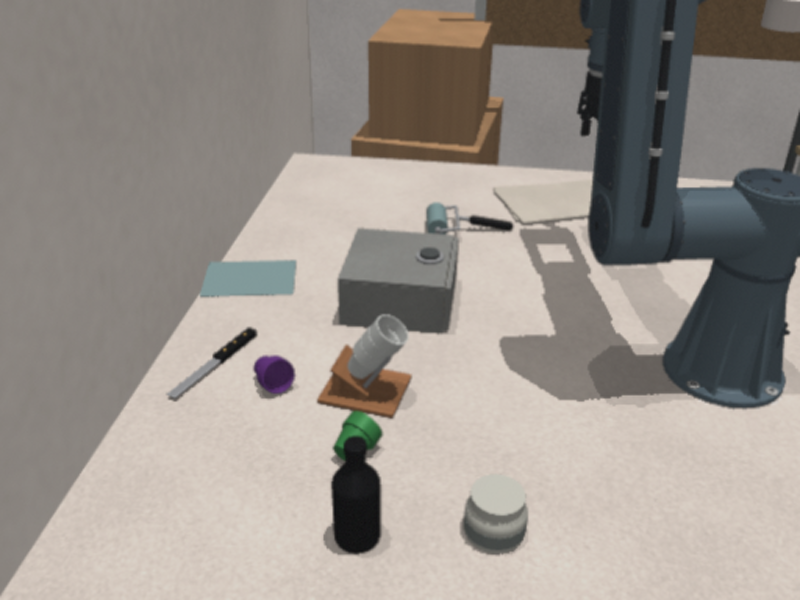

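The top view shows the cabinet at about (472,290), button (473,314), rack with the aluminium pile (328,288), green (267,291) and purple (331,216) look-alikes lying on the table, bottle (185,300), tin (205,388) and roller (617,315). The aluminium pile in the wooden rack fits the description; I'll confirm it in the crops.

Run:
```python
import cv2
a=cv2.imread('pics/top0.png')[145:225,190:345]; cv2.imwrite('pics/tc.png',cv2.resize(a,None,fx=5,fy=5,interpolation=cv2.INTER_CUBIC))
a=cv2.imread('pics/side0.png')[140:270,200:300]; a=cv2.convertScaleAbs(a,alpha=1.4);cv2.imwrite('pics/sc.png',cv2.resize(a,None,fx=4.6,fy=4.6,interpolation=cv2.INTER_CUBIC))
```

```text
(no output)
```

View pics/tc.png

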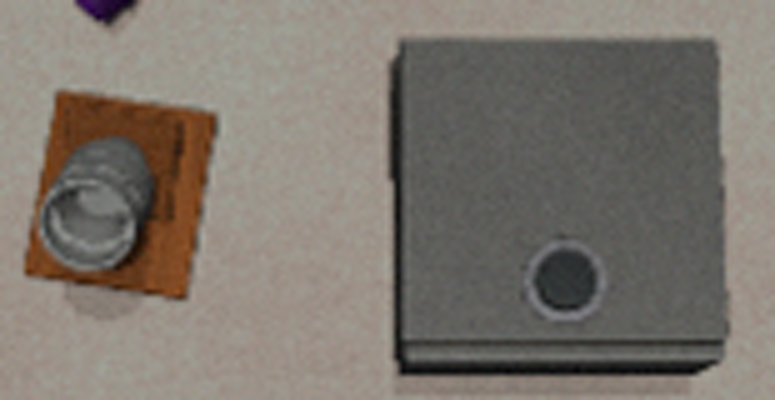

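View pics/sc.png

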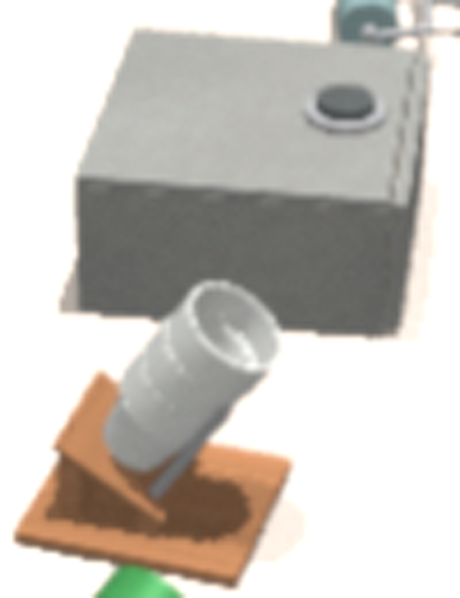

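The crops confirm it: a plain aluminium pile in the rack, with the rim centre at top (89,223) and side (233,328). The button disc is at top (566,279) and side (345,102).

```bash
cat > fit.py <<'E'
from h import *
from scipy.optimize import least_squares
t=lambda L:(np.array(L)+.5)/5-.5+[190,145]
s=lambda L:(np.array(L)+.5)/4.6-.5+[200,140]
ca,sa=np.cos(.56),np.sin(.56)
def Tz(X,x,y,a): return np.array(X)@R.from_rotvec([0,0,a]).as_matrix().T+[x,y,0]
rim=[[.035-.118*sa,0,.045+.118*ca]]
base=lambda h:[[.07,.06,h],[.07,-.06,h],[-.07,-.06,h],[-.07,.06,h]]
def fr(p):
    x,y,a,h=p
    return np.concatenate([2*(proj('top',Tz(rim,x,y,a))-t([[89,223]])),2*(proj('side',Tz(rim,x,y,a))-s([[233,328]])),
     proj('top',Tz(base(h),x,y,a))-t([[57,91],[217,116],[187,298],[25,274]]),
     proj('side',Tz(base(h)[2:],x,y,a))-s([[292,460],[237,577]])]).ravel()
r=least_squares(fr,[.5,.15,0,.01]); print('rack',r.x.round(4)); print(r.fun.round(1))
but=[[-.02,0,.124]]
top=[[.15,.11,.11],[.15,-.11,.11],[-.06,.11,.11]]
def fc(p):
    x,y,a=p
    return np.concatenate([2*(proj('top',Tz(but,x,y,a))-t([[566,279]])),2*(proj('side',Tz(but,x,y,a))-s([[346,101]])),
     proj('top',Tz(top[:2],x,y,a))-t([[402,40],[717,40]]),proj('side',Tz(top,x,y,a))-s([[80,178],[138,31],[411,204]])]).ravel()
c=least_squares(fc,[.55,-.1,0]); print('cab',c.x.round(4)); print(c.fun.round(1))
E
python3 - <<'E'
from fit import *
print('button',Tz(but,*c.x),'rim',Tz(rim,*r.x[:3]))
print('front edge in tc', (proj('top',Tz([[-.06,.11,.11],[-.06,-.11,.11]],*c.x))-[190,145])*5)
for n,p,z in(('bottle',(190,302),0),('tin',(203,388),.075)): print(n,atz('top',p[0]*.64,p[1]*.64,z))
print('drawer floor xy',Tz([[-.06-.078,0,0]],*c.x))
E
```

```text
rack [ 0.6449  0.1559 -0.1729  0.0168]
[-0.4 -3.7 -5.7 -2.2 -0.3  2.5 -0.1  2.9 -1.2  4.  -1.5  3.1  4.8 -1.2
  4.2 -0.4]
cab [ 0.594  -0.155   0.0111]
[ 0.7  1.8  0.9 -0.6 -1.2  0.7 -0.5  0.1 -0.6  0.3 -1.2 -0.2 -3.7 -0.3]
button [[ 0.57403081 -0.15518897  0.124     ]] rim [[0.61759766 0.16067515 0.1449761 ]]
front edge in tc [[400.30632637 346.26134658]
 [728.42031256 341.40846149]]
bottle [0.62328708 0.49674035 0.        ]
tin [0.42056123 0.42964107 0.075     ]
drawer floor xy [[ 0.45603813 -0.15650333  0.        ]]
```

Run:
```python
from fit import *
def tri(pt,ps):
    A=[];b=[]
    for n,p in(('top',pt),('side',ps)):
        o,w=ray(n,*p); w/=np.linalg.norm(w); M=np.eye(3)-np.outer(w,w); A.append(M);b.append(M@o)
    x=np.linalg.solve(A[0]+A[1],b[0]+b[1]); return x.round(4),[(proj('top',x)-pt).round(1),(proj('side',x)-ps).round(1)]
print('rim',tri(t([89,223]),s([233,328])))
print('btn',tri(t([566,279]),s([346,101])))
for a,b in(([187,298],[292,457]),([25,274],[237,574])): print('basecorner',tri(t(a),s(b)))
cs=[atz('top',*t(q),.012)for q in[[57,91],[217,116],[187,298],[25,274]]]; print(np.round(cs,4),np.mean(cs,0)); d=[np.linalg.norm(cs[i]-cs[i-1])for i in range(4)];print(d)
for i,j in((0,3),(1,2)): v=cs[i]-cs[j];print(np.arctan2(v[1],v[0]))
for i,j in((0,1),(3,2)): v=cs[i]-cs[j];print(np.arctan2(-v[0],v[1]))
# overlay of model pile
for rp in (r.x[:3],):
  pass
```

```text
rack [ 0.6449  0.1559 -0.1729  0.0168]
[-0.4 -3.7 -5.7 -2.2 -0.3  2.5 -0.1  2.9 -1.2  4.  -1.5  3.1  4.8 -1.2
  4.2 -0.4]
cab [ 0.594  -0.155   0.0111]
[ 0.7  1.8  0.9 -0.6 -1.2  0.7 -0.5  0.1 -0.6  0.3 -1.2 -0.2 -3.7 -0.3]
rim (array([0.611 , 0.1603, 0.1421]), [array([0. , 0.3]), array([-0.3, -0.1])])
btn (array([ 0.5762, -0.1542,  0.1234]), [array([0. , 0.3]), array([-0.3, -0.1])])
basecorner (array([0.5804, 0.1053, 0.0108]), [array([-0. ,  0.2]), array([-0.2, -0. ])])
basecorner (array([0.5982, 0.2227, 0.0125]), [array([-0.,  0.]), array([-0.1, -0. ])])
[[0.7348 0.2029 0.012 ]
 [0.7156 0.0848 0.012 ]
 [0.5808 0.1052 0.012 ]
 [0.5984 0.2228 0.012 ]] [0.65737951 0.15393264 0.012     ]
[np.float64(0.13778877087421706), np.float64(0.11968332697734226), np.float64(0.1363614728638886), np.float64(0.11886784259869256)]
-0.1445759321127102
-0.15044679089436613
-0.16099744248871717
-0.14908216758819406
```

```bash
python3 - <<'E' 2>&1 | tail -5
from fit import *
ox,oy,a=.6384,.1560,-.15
th=np.linspace(0,2*np.pi,60)
def circ(h,rad): # along axis from pile foot
    X=np.c_[rad*np.cos(th),rad*np.sin(th),0*th+h]
    X=X@R.from_rotvec([0,-.56,0]).as_matrix().T+[.035,0,.045]
    return Tz(X,ox,oy,a)
out=[]
for n,x0,x1,y0,y1,k in(('top',193,235,160,205,11),('side',205,272,195,268,8)):
    im=cv2.imread(f'pics/{n}0.png')[y0:y1,x0:x1]; im=cv2.resize(im,None,fx=k,fy=k,interpolation=cv2.INTER_CUBIC)
    for h,rad,col in((118,32,(0,0,255)),(92,32,(0,255,0)),(66,32,(0,255,0)),(0,20.5,(255,0,0))):
        q=(proj(n,circ(h/1e3,rad/1e3))-[x0,y0]+.5)*k
        cv2.polylines(im,[q.astype(np.int32)],True,col,1)
    cv2.imwrite(f'pics/ov_{n}.png',im); out.append(im)
H=600
out=[cv2.copyMakeBorder(o[:H],0,max(0,H-o.shape[0]),0,0,0) for o in out]
im=np.hstack(out)[:, :1000]; im=cv2.resize(im,(800,int(im.shape[0]*800/im.shape[1]))); cv2.imwrite('pics/ov.png',im)
E
```

```text
rack [ 0.6449  0.1559 -0.1729  0.0168]
[-0.4 -3.7 -5.7 -2.2 -0.3  2.5 -0.1  2.9 -1.2  4.  -1.5  3.1  4.8 -1.2
  4.2 -0.4]
cab [ 0.594  -0.155   0.0111]
[ 0.7  1.8  0.9 -0.6 -1.2  0.7 -0.5  0.1 -0.6  0.3 -1.2 -0.2 -3.7 -0.3]
```

View pics/ov.png

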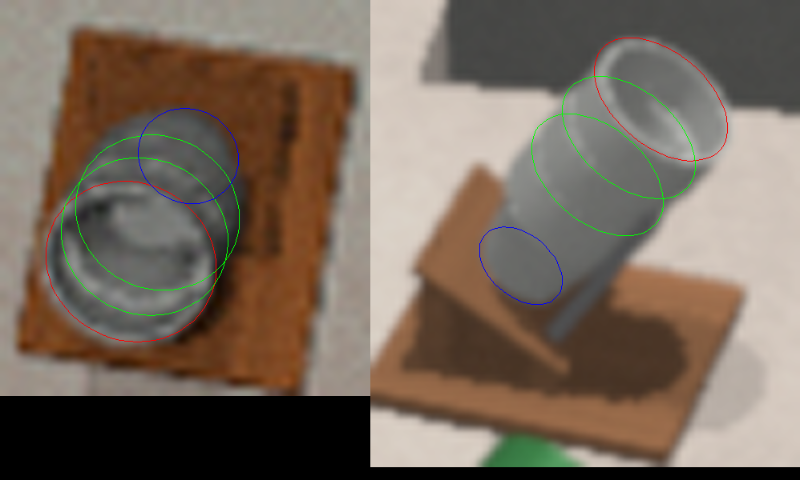

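The overlay fits: rim centre about (0.611, 0.160, 0.144), lean 0.56, yaw -0.15. Next is the button at (0.575, -0.155, 0.124).

```bash
cat >> h.py <<'E'
def mat(yaw,tilt=0): # tool x yaw, tilt: fingers lean outwards along tool x heading
    return R.from_euler('z',yaw)*R.from_euler('y',-tilt)*R.from_rotvec([np.pi,0,0])
def go(pos,rot):
    o=ctrl.get_obs(); r=rotq(o['eef_rot']); d=r.inv().apply(np.array(pos)-o['eef_pos']); w=(r.inv()*rot).as_rotvec()
    print(o['time_s'],o['eef_pos'].round(4),r.as_matrix()[:,2].round(3)); print(d.round(4).tolist(),w.round(4).tolist(),np.linalg.norm(d))
E
python3 - <<'E'
from h import *
print(mat(-.15,.56).as_matrix().round(3))
go([.575,-.155,.235],mat(.011))
E
```

```text
[[ 0.838 -0.149  0.525]
 [-0.127 -0.989 -0.079]
 [ 0.531  0.    -0.847]]
0.1 [ 0.2332 -0.5251  0.3031] [-0.     0.002 -1.   ]
[0.4625, -0.1995, 0.0685] [-0.0016, -0.0, 0.4068] 0.5083670726047813
```

Call:
{"op": "carry_out", "data": {
  "steps": [0.4625,-0.1995,0.0685,-0.0016,0,0.407,0,0.4625,-0.1995,0.0685,-0.0016,0,0.407,0,0.4625,-0.1995,0.0685,-0.0016,0,0.407,0,0.4625,-0.1995,0.0685,-0.0016,0,0.407,0,0.4625,-0.1995,0.0685,-0.0016,0,0.407,0,0.4625,-0.1995,0.0685,-0.0016,0,0.407,0,0.4625,-0.1995,0.0685,-0.0016,0,0.407,0,0.4625,-0.1995,0.0685,-0.0016,0,0.407,0,0.4625,-0.1995,0.0685,-0.0016,0,0.407,0,0.4625,-0.1995,0.0685,-0.0016,0,0.407,0,0.4625,-0.1995,0.0685,-0.0016,0,0.407,0,0.4625,-0.1995,0.0685,-0.0016,0,0.407,0,0.4625,-0.1995,0.0685,-0.0016,0,0.407,0,0.4625,-0.1995,0.0685,-0.0016,0,0.407,0,0.4625,-0.1995,0.0685,-0.0016,0,0.407,0,0.4625,-0.1995,0.0685,-0.0016,0,0.407,0]
}}

```text
time_s: 1.7
eef_pos: [0.5746, -0.1567, 0.2357]
eef_rot: [0.001, 1.0, 0.004, 0.0]
wrist_force: [-0.3, -0.2, -0.5]
opening: -0.003
grasp_force: 0.0
```

Call:
{"op": "carry_out", "data": {
  "steps": [0,0,0.015,0,0,0,0,0,0,0.03,0,0,0,0,0,0,0.036,0,0,0,0,0,0,0.038,0,0,0,0,0,0,0.04,0,0,0,0,0,0,0.042,0,0,0,0,0,0,0.043,0,0,0,0,0,0,0.044,0,0,0,0,0,0,0.044,0,0,0,0]
}}

```text
time_s: 2.6
eef_pos: [0.5753, -0.1556, 0.1916]
eef_rot: [0.001, 1.0, 0.005, 0.0]
wrist_force: [-2.0, 0.6, 2.9]
opening: -0.004
grasp_force: 1.8
```

Call:
{"op": "carry_out", "data": {
  "steps": [0,0,0.001,0,0,0,0,0,0,0.002,0,0,0,0,0,0,0.002,0,0,0,0]
}}

```text
time_s: 2.9
eef_pos: [0.5753, -0.1556, 0.1897]
eef_rot: [0.001, 1.0, 0.005, 0.0]
wrist_force: [-2.1, 1.8, 5.2]
opening: 0.004
grasp_force: 2.4
```

Call:
{"op": "carry_out", "data": {
  "steps": [0,0,-0.01,0,0,0,0,0,0,-0.05,0,0,0,0,0,0,-0.09,0,0,0,0,0,0,-0.13,0,0,0,0.5,0,0,-0.15,0,0,0,1,0,0,-0.15,0,0,0,1,0,0,-0.15,0,0,0,1,0,0,-0.15,0,0,0,1,0,0,-0.15,0,0,0,1,0,0,-0.15,0,0,0,1,0,0,-0.15,0,0,0,1,0,0,-0.15,0,0,0,1,0,0,-0.15,0,0,0,1,0,0,-0.15,0,0,0,1,0,0,-0.15,0,0,0,1]
}}

```text
time_s: 4.4
eef_pos: [0.5751, -0.1554, 0.3394]
eef_rot: [0.001, 1.0, 0.005, 0.0]
wrist_force: [0.5, 0.1, 0.1]
opening: 0.997
grasp_force: 0.0
```

Run:
```python
from h import *
im=ctrl.camera('side'); cv2.imwrite('pics/s1.png',im[...,::-1]); cv2.imwrite('pics/s1b.png',cv2.resize(im[130:280,190:390,::-1],(800,600),interpolation=cv2.INTER_CUBIC))
rim=np.array([.6107,.1602,.1445]); ax=-mat(-.15,.56).as_matrix()[:,2]
print('pre',rim+ax*.120,'grasp',rim+ax*.052)
go(rim+ax*.120,mat(-.15,.56))
```

```text
pre [0.54767341 0.16972554 0.24617061] grasp [0.58338848 0.16432773 0.18855727]
4.45 [ 0.5751 -0.1554  0.3394] [ 0.    -0.002 -1.   ]
[-0.0239, -0.3255, 0.0927] [-0.0435, 0.5583, 0.157] 0.3393189897722878
```

View pics/s1b.png

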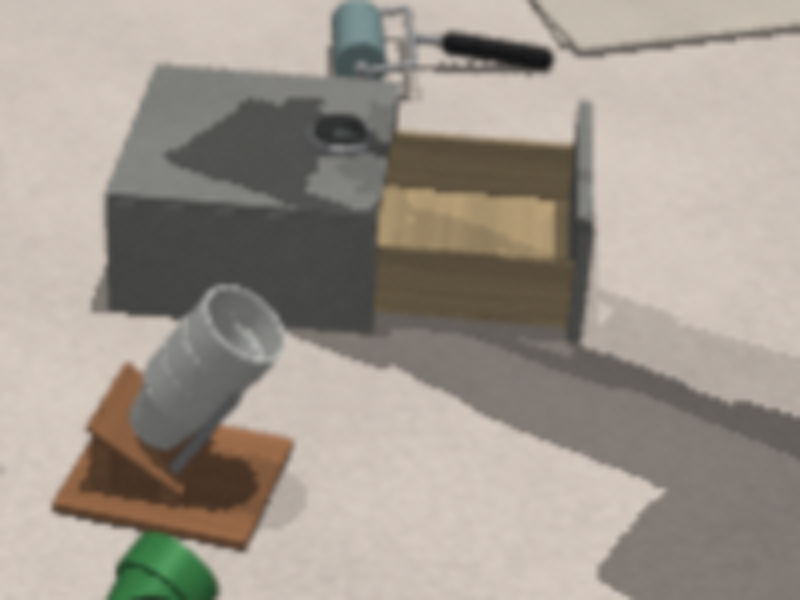

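The drawer has sprung open. Its front panel is at about (583,220), and the floor at (470,225) is empty. I'm moving to the pre-grasp along the pile's axis.

Call:
{"op": "carry_out", "data": {
  "steps": [-0.024,-0.3255,0.0925,-0.0435,0.5585,0.157,1,-0.024,-0.3255,0.0925,-0.0435,0.5585,0.157,1,-0.024,-0.3255,0.0925,-0.0435,0.5585,0.157,1,-0.024,-0.3255,0.0925,-0.0435,0.5585,0.157,1,-0.024,-0.3255,0.0925,-0.0435,0.5585,0.157,1,-0.024,-0.3255,0.0925,-0.0435,0.5585,0.157,1,-0.024,-0.3255,0.0925,-0.0435,0.5585,0.157,1,-0.024,-0.3255,0.0925,-0.0435,0.5585,0.157,1,-0.024,-0.3255,0.0925,-0.0435,0.5585,0.157,1,-0.024,-0.3255,0.0925,-0.0435,0.5585,0.157,1,-0.024,-0.3255,0.0925,-0.0435,0.5585,0.157,1,-0.024,-0.3255,0.0925,-0.0435,0.5585,0.157,1,-0.024,-0.3255,0.0925,-0.0435,0.5585,0.157,1,-0.024,-0.3255,0.0925,-0.0435,0.5585,0.157,1]
}}

```text
time_s: 5.85
eef_pos: [0.5478, 0.1691, 0.2466]
eef_rot: [0.021, 0.958, -0.073, 0.276]
wrist_force: [-0.7, 0.0, 0.1]
opening: 1.0
grasp_force: 0.0
```

Run:
```python
from h import *
rim=np.array([.6107,.1602,.1445]); ax=-mat(-.15,.56).as_matrix()[:,2]
go(rim+ax*.052,mat(-.15,.56))
```

```text
5.85 [0.5478 0.1691 0.2466] [ 0.526 -0.08  -0.847]
[-0.0004, -0.0006, 0.0682] [0.0004, -0.0005, -0.001] 0.068245088069542
```

Advance slowly, still open, then look.

Call:
{"op": "carry_out", "data": {
  "steps": [0,-0.0005,0.015,0,0,0,1,0,-0.0005,0.03,0,0,0,1,0,-0.0005,0.04,0,0,0,1,0,-0.0005,0.05,0,0,0,1,0,-0.0005,0.058,0,0,0,1,0,-0.0005,0.064,0,0,0,1,0,-0.0005,0.067,0,0,0,1,0,-0.0005,0.067,0,0,0,1]
}}

```text
time_s: 6.65
eef_pos: [0.5829, 0.1648, 0.1893]
eef_rot: [0.021, 0.958, -0.072, 0.275]
wrist_force: [-0.3, -0.1, 0.8]
opening: 0.996
grasp_force: 0.0
```

Run:
```python
from h import *
a=ctrl.camera('side')[150:260,195:310,::-1]; b=ctrl.camera('top')[150:230,180:265,::-1]
a=cv2.resize(a,None,fx=4,fy=4,interpolation=cv2.INTER_CUBIC);b=cv2.resize(b,None,fx=4,fy=4,interpolation=cv2.INTER_CUBIC)
b=cv2.copyMakeBorder(b,0,a.shape[0]-b.shape[0],0,0,0); cv2.imwrite('pics/g.png',cv2.convertScaleAbs(np.hstack([a,b]),alpha=1.5))
```

```text
(no output)
```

View pics/g.png

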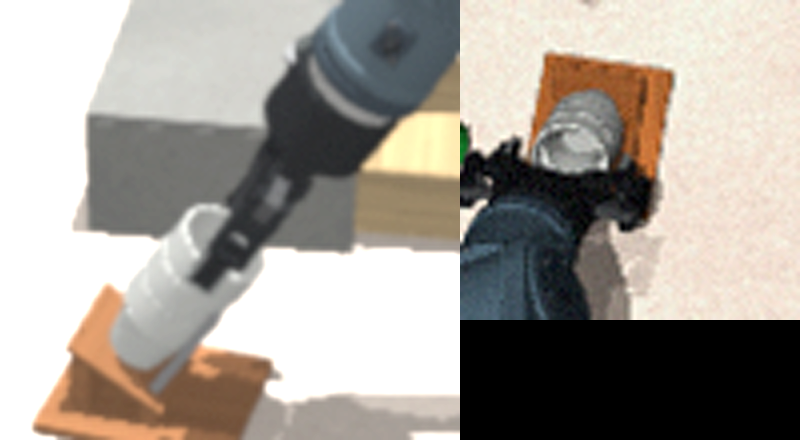

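The side crop shows the near fingertip at about (205,284), over the band region. I'll check its depth by projection.

Run:
```python
from h import *
o=ctrl.get_obs(); r=rotq(o['eef_rot'])
for d in(60,66,73):
  for y in(-43,-55): print(d,y,((proj('side',o['eef_pos']+r.apply([0,y/1e3,d/1e3]))-[195,150]+.5)*4).round(0))
```

```text
60 -43 [197. 285.]
60 -55 [192. 295.]
66 -43 [192. 290.]
66 -55 [187. 301.]
73 -43 [187. 297.]
73 -55 [181. 307.]
```

Call:
{"op": "carry_out", "data": {
  "steps": [0,0,0.001,0,0,0,0.8,0,0,0.001,0,0,0,0.7,0,0,0.001,0,0,0,0.6,0,0,0.001,0,0,0,0.5,0,0,0.001,0,0,0,0.4,0,0,0.001,0,0,0,0.4,0,0,0.001,0,0,0,0.4,0,0,0.001,0,0,0,0.4]
}}

```text
time_s: 7.55
eef_pos: [0.5837, 0.1651, 0.1901]
eef_rot: [0.02, 0.958, -0.072, 0.277]
wrist_force: [-5.1, 0.8, 7.2]
opening: 0.731
grasp_force: 63.1
```

Call:
{"op": "carry_out", "data": {
  "steps": [0,0,-0.002,0,0,0,0.4,0,0,-0.005,0,0,0,0.4,0,0,-0.01,0,0,0,0.4,0,0,-0.015,0,0,0,0.4,0,0,-0.02,0,0,0,0.4,0,0,-0.025,0,0,0,0.4,0,0,-0.03,0,0,0,0.4,0,0,-0.035,0,0,0,0.4,0,0,-0.04,0,0,0,0.4,0,0,-0.045,0,0,0,0.4,0,0,-0.055,0,0,0,0.4,0,0,-0.065,0,0,0,0.4,0,0,-0.08,0,0,0,0.4,0,0,-0.095,0,0,0,0.4,0,0,-0.1,0,0,0,0.4]
}}

```text
time_s: 9.05
eef_pos: [0.5308, 0.1731, 0.2757]
eef_rot: [0.02, 0.958, -0.072, 0.277]
wrist_force: [0.4, 0.3, -0.3]
opening: 0.726
grasp_force: 65.6
```

Run:
```python
from h import *
a=ctrl.camera('side')[110:260,195:330,::-1]
cv2.imwrite('pics/l.png',cv2.convertScaleAbs(cv2.resize(a,None,fx=4,fy=4,interpolation=cv2.INTER_CUBIC),alpha=1.3))
go([.50,.10,.36],mat(0.0))
```

```text
9.1 [0.5308 0.1732 0.2757] [ 0.528 -0.079 -0.846]
[0.0285, 0.0768, -0.0818] [0.041, -0.5621, -0.1457] 0.1157970021003875
```

View pics/l.png

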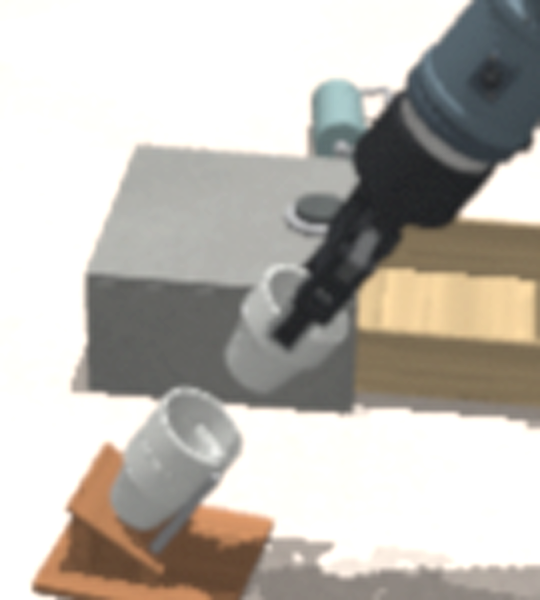

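The crop shows only the top pot held, at about (285,330); the other two are still nested at (180,460). Now I'll turn it upright.

Call:
{"op": "carry_out", "data": {
  "steps": [0.0285,0.077,-0.082,0.041,-0.562,-0.1455,0.4,0.0285,0.077,-0.082,0.041,-0.562,-0.1455,0.4,0.0285,0.077,-0.082,0.041,-0.562,-0.1455,0.4,0.0285,0.077,-0.082,0.041,-0.562,-0.1455,0.4,0.0285,0.077,-0.082,0.041,-0.562,-0.1455,0.4,0.0285,0.077,-0.082,0.041,-0.562,-0.1455,0.4,0.0285,0.077,-0.082,0.041,-0.562,-0.1455,0.4,0.0285,0.077,-0.082,0.041,-0.562,-0.1455,0.4]
}}

```text
time_s: 9.9
eef_pos: [0.4993, 0.1001, 0.3573]
eef_rot: [0.0, 1.0, -0.0, -0.001]
wrist_force: [-0.3, -0.4, -1.6]
opening: 0.727
grasp_force: 66.3
```

Run:
```python
from h import *
go([.456,-.156,.30],mat(0.011))
```

```text
9.9 [0.4993 0.1001 0.3573] [-0.003 -0.001 -1.   ]
[-0.0431, 0.2561, 0.0576] [0.0007, 0.0025, -0.0111] 0.26600945846490986
```

Call:
{"op": "carry_out", "data": {
  "steps": [-0.007,0.04,0.009,0,0,0,0.4,-0.014,0.08,0.018,0,0.001,-0.005,0.4,-0.02,0.12,0.027,0,0.002,-0.01,0.4,-0.027,0.16,0.036,0,0.0025,-0.011,0.4,-0.034,0.2,0.045,0,0.0025,-0.011,0.4,-0.04,0.235,0.053,0,0.0025,-0.011,0.4,-0.043,0.256,0.0575,0,0.0025,-0.011,0.4,-0.043,0.256,0.0575,0,0.0025,-0.011,0.4,-0.043,0.256,0.0575,0,0.0025,-0.011,0.4]
}}

```text
time_s: 10.8
eef_pos: [0.4565, -0.156, 0.3008]
eef_rot: [0.0, 1.0, 0.005, -0.0]
wrist_force: [-0.5, -0.5, -1.7]
opening: 0.725
grasp_force: 66.4
```

Run:
```python
from h import *
a=ctrl.camera('side')[110:240,225:370,::-1]; b=ctrl.camera('top')[130:260,230:370,::-1]
f=lambda i:cv2.resize(i,None,fx=2.8,fy=2.8,interpolation=cv2.INTER_CUBIC)
cv2.imwrite('pics/d.png',cv2.convertScaleAbs(np.hstack([f(a),f(b)]),alpha=1.4))
go([.456,-.156,.16],mat(0.011))
```

```text
10.9 [ 0.4569 -0.1554  0.3011] [ 0.    -0.001 -1.   ]
[-0.0009, 0.0005, 0.1411] [0.0006, -0.0003, 0.0003] 0.14110874416044814
```

View pics/d.png

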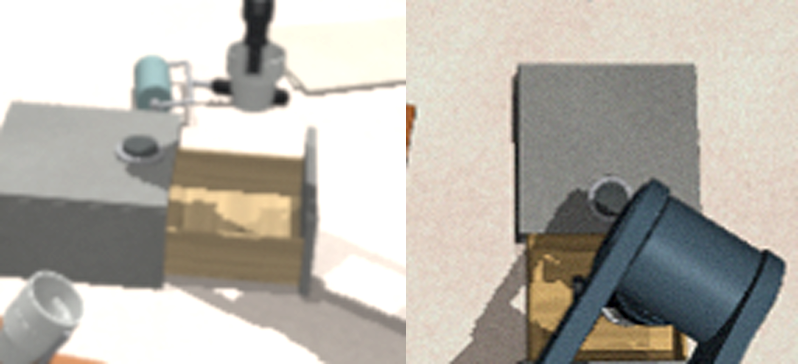

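The pot hangs upright above the open drawer: side crop (255,75), drawer floor (240,210). Lowering.

Call:
{"op": "carry_out", "data": {
  "steps": [0,0,0.02,0,0,0,0.4,0,0,0.04,0,0,0,0.4,0,0,0.06,0,0,0,0.4,0,0,0.08,0,0,0,0.4,0,0,0.1,0,0,0,0.4,0,0,0.12,0,0,0,0.4,0,0,0.135,0,0,0,0.4,0,0,0.144,0,0,0,0.4,0,0,0.15,0,0,0,0.4,0,0,0.15,0,0,0,0.4]
}}

```text
time_s: 11.9
eef_pos: [0.4567, -0.156, 0.1506]
eef_rot: [0.0, 1.0, 0.006, -0.0]
wrist_force: [0.2, 0.7, -1.3]
opening: 0.729
grasp_force: 66.4
```

Call:
{"op": "carry_out", "data": {
  "steps": [0,0,0.001,0,0,0,0.4,0,0,0.002,0,0,0,0.4,0,0,0.003,0,0,0,0.4,0,0,0.004,0,0,0,0.4,0,0,0.004,0,0,0,0.4]
}}

```text
time_s: 12.4
eef_pos: [0.4566, -0.1566, 0.1469]
eef_rot: [0.0, 1.0, 0.005, -0.0]
wrist_force: [0.2, -0.0, -1.5]
opening: 0.727
grasp_force: 66.4
```

Call:
{"op": "carry_out", "data": {
  "steps": [0,0,0.001,0,0,0,0.4,0,0,0.002,0,0,0,0.4,0,0,0.003,0,0,0,0.4,0,0,0.004,0,0,0,0.4]
}}

```text
time_s: 12.8
eef_pos: [0.4567, -0.1566, 0.1427]
eef_rot: [0.0, 1.0, 0.005, -0.0]
wrist_force: [0.4, -0.4, -1.4]
opening: 0.73
grasp_force: 66.4
```

Call:
{"op": "carry_out", "data": {
  "steps": [0,0,0.001,0,0,0,0.4,0,0,0.002,0,0,0,0.4,0,0,0.003,0,0,0,0.4]
}}

```text
time_s: 13.1
eef_pos: [0.4567, -0.1566, 0.1398]
eef_rot: [0.0, 1.0, 0.005, -0.0]
wrist_force: [0.7, -0.3, -1.2]
opening: 0.733
grasp_force: 66.4
```

Call:
{"op": "carry_out", "data": {
  "steps": [0,0,0.001,0,0,0,0.4,0,0,0.002,0,0,0,0.4,0,0,0.002,0,0,0,0.4]
}}

```text
time_s: 13.4
eef_pos: [0.4566, -0.1565, 0.1377]
eef_rot: [0.0, 1.0, 0.005, -0.0]
wrist_force: [0.4, -0.3, -1.8]
opening: 0.728
grasp_force: 66.4
```

Call:
{"op": "carry_out", "data": {
  "steps": [0,0,0.001,0,0,0,0.4,0,0,0.0015,0,0,0,0.4,0,0,0.0015,0,0,0,0.4]
}}

```text
time_s: 13.7
eef_pos: [0.4572, -0.1567, 0.137]
eef_rot: [0.0, 1.0, 0.005, 0.0]
wrist_force: [-1.1, 1.5, 4.3]
opening: 0.729
grasp_force: 67.1
```

Contact at about 6 N. I'll release, then go straight up.

Call:
{"op": "carry_out", "data": {
  "steps": [0,0,0,0,0,0,0.75,0,0,0,0,0,0,0.8,0,0,0,0,0,0,0.9,0,0,0,0,0,0,1,0,0,0,0,0,0,1,0,0,0,0,0,0,1]
}}

```text
time_s: 14.3
eef_pos: [0.4566, -0.1566, 0.1363]
eef_rot: [0.0, 1.0, 0.005, -0.0]
wrist_force: [0.8, -0.1, -0.6]
opening: 0.999
grasp_force: 0.0
```

Call:
{"op": "carry_out", "data": {
  "steps": [0,0,-0.01,0,0,0,1,0,0,-0.025,0,0,0,1,0,0,-0.04,0,0,0,1,0,0,-0.06,0,0,0,1,0,0,-0.09,0,0,0,1,0,0,-0.13,0,0,0,1,0,0,-0.17,0,0,0,1,0,0,-0.2,0,0,0,1,0,0,-0.2,0,0,0,1]
}}

```text
time_s: 15.2
eef_pos: [0.4584, -0.1575, 0.3424]
eef_rot: [0.003, 1.0, 0.005, 0.004]
wrist_force: [0.6, -0.3, -0.0]
opening: 0.997
grasp_force: 0.0
```

Run:
```python
from h import *
a=ctrl.camera('side')[110:270,190:370,::-1]
cv2.imwrite('pics/e.png',cv2.convertScaleAbs(cv2.resize(a,None,fx=3.7,fy=3.7,interpolation=cv2.INTER_CUBIC),alpha=1.3))
print(ctrl.get_obs()['eef_pos'])
```

```text
[ 0.4576007  -0.15696438  0.33952421]
```

View pics/e.png

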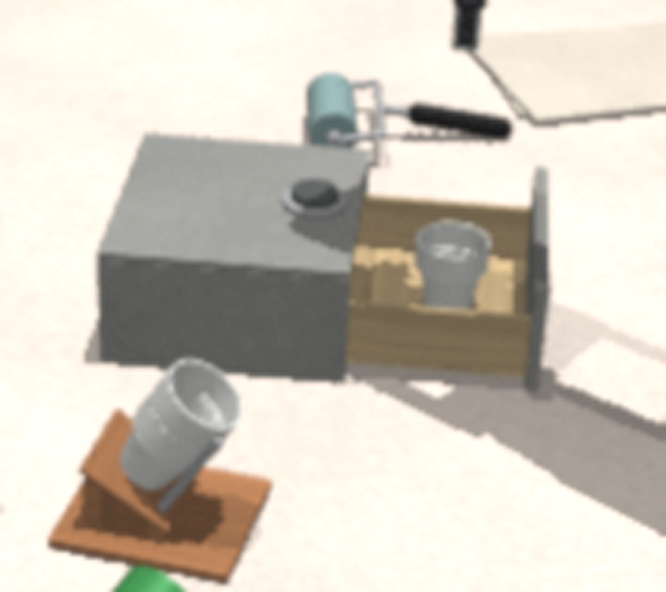

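The pot stands upright in the open drawer at (452,265), the other two pots are still nested at (180,425), and the gripper is clear.

```bash
python3 -c "
from bench import ctrl
print(ctrl.hand_in())"
```

```text
the job is handed in; nothing more can be done
None
```

I handed the job in at about 15 s of robot time: the drawer is open, the top pot stands upright on its floor, the other two pots are still nested in the rack, and the bottle, tin and roller were never approached; `hand_in()` gave no verdict.

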